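# Scan the sample plank, then slide it out to the reading mark and hold it

### The job

Take the white wand scanner out of its holder, point it straight down at the square code label on the blue sample plank from about 5 cm above and keep it still there for two seconds, then stand it back in its holder without dropping it. Then, holding the black post of the plank, slide the plank straight out along its riser, between the two white uprights of the gauge without touching them, until its yellow front edge is level with the orange marks; it would tip there on its own, so keep it flat. Finish while still holding the plank; keep the vials in their rack and leave everything else where it is.

Things in the scene. Friction and masses are not known exactly. Their poses are not given: they have to be found in the camera images.
- riser: Fixed grey-topped low bench, 140 (x) x 360 (y) x 60 mm high. Origin: centre of its underside on the table; its flat top is 60 mm above. Its own -y is 'outward': the steel-trimmed outer edge lies 180 mm from the origin along its -y. Its yaw is within -0.06 to 0.2 rad.
- plank: Loose blue board 100 (x) x 340 (y) x 10 mm, 0.4-0.65 kg, flat and unguided on the riser, outer end at its -y. Origin: centre of underside. Black post at y = +145 mm, label at +30; aluminium rack (72 x 38 x 28 mm high) at -125 with two loose vials (tops 58 mm above board). With vials it balances about 55 mm to -y of the origin: at the mark it tips unless the post end is held down (up to 6 N).
- label (a point): Centre of the 50 x 50 mm white square label with a black code pattern, flat on the plank's top face, facing up. Axes as the plank.
- plank_post (a point): Centre of the top face of the plank's black post (115 mm above the table). The post is 26 mm square with its sides along the plank's x and y, free on all sides.
- plank_front (a point): Middle of the yellow outer edge of the plank, at the top face; 170 mm from the plank's origin along its -y.
- gauge: Fixed, beyond the riser's outer edge and square to it: grey base 190 (x) x 110 (y) x 8 mm with a dark window, two white uprights 16 (x) x 44 (y) mm, 78 mm high, centred at x = -83 and +83 mm (150 mm clear between). An orange line crosses each at y = 0. Origin on the table midway between the lines. The marks lie 150 to 185 mm outward of the riser's edge.
- gauge_mark (a point): Point midway between the two orange lines, 78 mm above the table. Axes as the gauge (parallel to the riser's). The plank is at the mark when its front edge has the same y here.
- scanner: Loose white wand scanner, a straight round rod of 26 mm diameter, 150 mm long, 90 g, standing upright in its holder, with a green ring and green top end and a black nose at the bottom. Origin: centre of its bottom end face, z along the rod towards the green end. It looks out of the bottom (black) end, along its own -z.
- scanner_tip (a point): Centre of the scanner's bottom face, where it looks out (same point as the scanner's origin).
- holder: Fixed grey round cup, 52 mm outside, 42 mm inside diameter, 75 mm high, on a black rubber disc of 76 mm diameter. Origin: centre of its underside on the table; its inner floor is 6 mm up, so the scanner's top stands 156 mm above the table.
- vial_a: Small amber vial with white cap, 25 mm diameter, 58 mm tall, standing loose in the rack on the plank at its x = -17 mm. Origin: centre of its bottom. Leave it in the rack.
- vial_b: Small green vial with white cap, 25 mm diameter, 58 mm tall, standing loose in the rack on the plank at its x = +17 mm. Origin: centre of its bottom. Leave it in the rack.
- reagent_a: Bystander: bottle with blue cap, 72 mm diameter, 150 mm tall, origin at its bottom.
- reagent_b: Bystander: bottle with blue cap, 60 mm diameter, 120 mm tall, origin at its bottom.
- wash_bottle: Bystander: white wash bottle with a bent spout, 68 mm diameter, 180 mm tall, origin at its bottom.
- tube_rack: Bystander: orange tube rack with five white-capped tubes, 110 x 60 x 62 mm overall, origin at its bottom.
- beaker: Bystander: clear beaker, 70 mm diameter, 85 mm tall, origin at its bottom.
- tip_box: Bystander: yellow box, 120 x 80 x 55 mm, origin at its bottom.
There are look-alikes about, which are no part of the job. What is shaped like the holder but pink is not meant.

How it is judged:
On the way, in this order (a step that is already met when the one before it is completed fails the run):
1. The scanner, held in the gripper, looks straight down at the label from 1.5 to 10 cm above it and is still for a second, the plank not yet slid out (horizontal distance between scanner_tip and label below 0.016 m and z of scanner_tip in the frame of label between 0.015 and 0.1 m and angle between scanner's own z axis and vertical below 0.25 rad and linear speed of scanner below 0.02 m/s and contact force between the fingers and scanner above 0.5 N and distance of plank from where it was at the start of the episode below 0.03 m), for 1 s.
2. The scanner stands in its holder again, let go, the plank not yet slid out (horizontal distance between scanner and holder below 0.02 m and z of scanner_tip in the frame of holder below 0.014 m and angle between scanner's own z axis and vertical below 0.25 rad and contact force between the fingers and scanner below 0.1 N and linear speed of scanner below 0.02 m/s and distance of plank from where it was at the start of the episode below 0.03 m), for 0.2 s.
3. The plank's front edge is level with the orange marks, the plank flat and held (y of plank_front in the frame of gauge_mark between -0.007 and 0.007 m and angle between the y axis of plank and the y axis of riser, either way round below 0.12 rad and angle between plank's own z axis and vertical below 0.06 rad and contact force between the fingers and plank above 0.5 N and contact force between plank and gauge below 0.3 N), for 0.2 s.
At the end, for the whole second after the job is handed in: Plank front edge within 7 mm of the orange marks (along the gauge), plank flat (0.06 rad), straight (0.12 rad), still, off the gauge and held by the fingers (over 0.5 N); scanner released, standing on its holder's floor (0.25 rad); both vials standing in the rack (all of step 3 and linear speed of plank below 0.01 m/s and horizontal distance between scanner and holder below 0.02 m and z of scanner_tip in the frame of holder below 0.014 m and angle between scanner's own z axis and vertical below 0.25 rad and contact force between the fingers and scanner below 0.1 N and z of each of vial_a, vial_b in the frame of plank below 0.02 m and angle between each of vial_a, vial_b's own z axis and vertical below 0.35 rad); the arm keeps its last pose, push and grip.
It fails at once if the plank tips by more than 0.12 rad (angle between plank's own z axis and vertical above 0.12 rad).
It fails at once if the gauge is touched by the plank or the robot (contact force between any of plank, the arm, the fingers and gauge above 0.5 N).
It fails at once if the scanner is let go more than 3 cm above its holder's floor (z of scanner_tip in the frame of holder above 0.036 m and contact force between the fingers and scanner below 0.05 N).
It fails at once if a bystander is moved more than 3 cm or knocked over (distance of any of reagent_a, reagent_b, wash_bottle, tube_rack, beaker, tip_box from where it was at the start of the episode above 0.03 m or angle between any of reagent_a, reagent_b, wash_bottle, tube_rack, beaker, tip_box's own z axis and vertical above 0.4 rad).
It fails at once if a vial leaves the rack (z of any of vial_a, vial_b in the frame of plank above 0.03 m).
It also fails if it takes over 72 s, if anything falls off the work surface, if the arm or the gripper's body presses on something with over 40 N, if the wrist force passes 120 N, or if a joint passes its speed limit or range.

### The arm

A 7-joint arm with a two-finger parallel gripper is mounted at the origin on the work surface. World frame = base frame: x ahead of the robot, y to its left, z up, the work surface at z = 0. Lengths are in m, angles in rad, forces in N, time in s.
With the tool pointing down it reaches from about 0.35 to 0.9 m from the base axis. Payload 19.9 kg.
Tool frame: the origin (TCP) lies midway between the tips of the shut fingers; the grasp point (between the pads) lies 19 mm behind it (hold_point_z is the distance from the TCP to the grasp point, in m); z points along the fingers, x is the direction in which the jaws open and shut, and the axes are right-handed (so a half turn about z gives the same grasp; the last joint's range is limited). The gripper opens to 85 mm and grips with 20 to 120 N. Pads are 22 mm wide; open, the fingers measure 114 mm over their backs; the gripper's body (76 mm by 85 mm) begins 54 mm behind the grasp point. The pads swing forward as they close: fully open they stand 13 mm farther back than shut.
Start: joints at [1.179, 0.417, -0.01, 1.614, 0.005, 1.111, -0.053], TCP at [0.214, -0.587, 0.231] pointing down, gripper open.
Joint ranges: [-2.81, 2.81], [-0.39, 2.02], [-1.27, 1.25], [0.06, 2.57], [-1.19, 4.33], [0.19, 2], [-2.82, 2.82]. Speed limits (rad/s): [1.89, 1.89, 2.39, 2.39, 3.01, 3.01, 3.01].

### API

Orientations are given as a rotation vector (axis times angle).
In Python, from cell import observe, grab_frame, close_job, hold_point_z gives the robot as it stands.
- The arm moves only by the tool step_arm, never from a script. Its argument "steps" is one flat list of numbers, 6 for each row, row after row: the shift along the tool's x, y, z normalised to -1 to 1, where 1 is 1000 mm, then the turn, a rotation vector about the tool's x, y, z normalised to -1 to 1, where 1 is 1.5 rad. A call has 1 to 8 rows; each row is the pose to reach, as a shift and turn from the pose measured when the call began, along the tool's axes at that moment; what a row does not reach only later rows make up. A row lasts 1/10 s, in which the tool goes at most 50 mm and 8.59 degrees, less where a joint would pass 70% of its speed; a pose out of reach is approached as far as the arm can. A call with a number of a shift or a turn outside -1 to 1 is refused whole. A call with a gripper value outside its range is refused whole. "grip" is the opening, from 0 (shut) to 1 (fully open), set as the call begins (left out, the last holds). The fingers move at their own pace and stop on an object; "force" is the grip in N (left out, the last holds). Time passes only in rows, so rows that repeat a pose let the fingers close. It gives the time, the measured TCP pose, the force and the opening at its end, in the units of the state.
- observe(): the state, without advancing time (a new reading comes with each control period).
- grab_frame(name): name is "scene" or "top" or "wrist"; returns a dict with "img" (400x640x3 uint8, blue, green, red), "intrinsics" (3x3 intrinsics, pixels), "rvec" (rotation vector, rad) and "tvec" (3), from world to camera coordinates, as OpenCV has them. Camera axes: x right, y down, z forward; pixel columns grow to the right and rows downward; lengths in m; the calibration is good to about 2 mm. A picture is of the moment at which its call begins. There is no depth.
- close_job(): hands the job in, once; it reports no verdict.
The state is a dict: "time": time; "joint_positions": joint angles; "qvel": joint speeds; "joint_efforts": joint torques, N m; "tcp_pos": TCP position; "orientation": TCP orientation; "wrist_force": force on the tool from outside, world axes, zero at the start; "ft_torque": the same for the moment, N m; "opening": finger opening in m.
Only numpy, scipy, OpenCV 4.12 (cv2) and the standard library are available. Lean on these libraries where they do the work, as an engineer would, in place of code of your own. Each camera call takes 0.05 s, during which the arm holds its last target.

## Working session

There is one attempt and no reset: what is moved stays moved. The work goes in short steps, Python scripts to look and compute and a tool call to move; the robot and the scene stay as the last step left them, time stands still between calls to the robot, and variables do not carry over. Pictures are saved under pics/ and viewed, and the job is handed in when it is done.

Besides the shell and the picture viewer there is one more tool, called after "Call:" as name(argument=value, ...) on one line, values as JSON. step_arm: Moves the arm, as the interface text tells. Its arguments: {"type":"object","properties":{"steps":{"type":"array","items":{"type":"number","minimum":-1,"maximum":1}},"grip":{"type":"number"},"force":{"type":"number"}},"required":["steps"]}

```bash
mkdir -p pics; ls; python3 - <<'E'
from cell import *
import cv2
print(observe(), hold_point_z if not callable(hold_point_z) else hold_point_z())
for n in ["scene","top","wrist"]:
    f=grab_frame(n); cv2.imwrite(f"pics/{n}0.png",f["img"]); print(n,f["intrinsics"],f["rvec"],f["tvec"])
E
```

```text
pics
{'time': 0.0, 'joint_positions': array([ 1.17953097,  0.41798751, -0.0102908 ,  1.6141941 ,  0.00473521,
        1.11068123, -0.05295245]), 'qvel': array([ 0.00034003,  0.0005841 , -0.00127492,  0.00030381,  0.00084398,
       -0.00018638,  0.00077062]), 'joint_efforts': array([-5.37859087e-04, -8.64455509e+01,  6.78539984e-01, -4.34879994e+01,
        1.90831750e-02,  7.52377091e-03, -3.72316492e-05]), 'tcp_pos': array([ 0.21402606, -0.58683586,  0.23064351]), 'orientation': array([-2.57362961e+00,  1.80061799e+00,  1.71305953e-03]), 'wrist_force': array([ 0.01885983,  0.10365755, -0.42251485]), 'ft_torque': array([-0.01028299,  0.01181795,  0.01067861]), 'opening': 0.08542397245779657} 0.0187
scene [[512.75816545   0.         318.85178542]
 [  0.         512.75816545 202.91176093]
 [  0.           0.           1.        ]] [ 2.30736633  0.81982477 -0.30386614] [-0.37726801 -0.15386526  1.72250324]
top [[421.68804243   0.         317.53484489]
 [  0.         421.68804243 199.8364066 ]
 [  0.           0.           1.        ]] [ 2.16315655 -2.18324206  0.09427817] [0.03206818 0.46065023 1.31637486]
wrist [[314.33765451   0.         317.62907202]
 [  0.         314.33765451 197.86099597]
 [  0.           0.           1.        ]] [-2.36542952  1.65541865  0.25189047] [-0.623827   -0.03941588  0.38024961]
```

View pics/scene0.png

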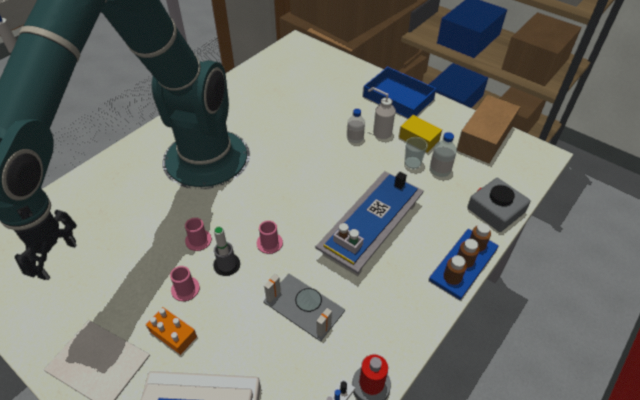

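View pics/top0.png

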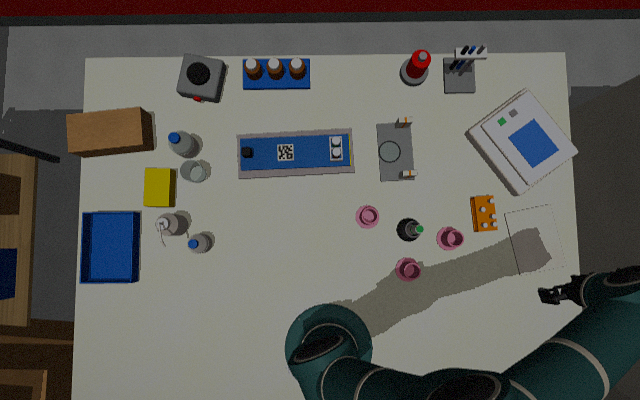

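View pics/wrist0.png

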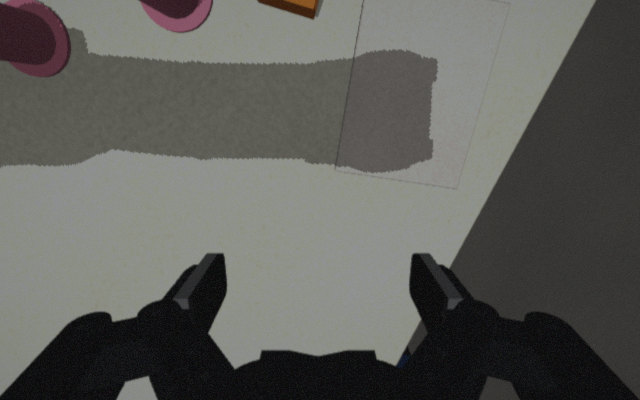

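The real holder is the grey cup at top-view (410,230), with the scanner's green end in it. The plank's label is at (286,152) and its post at (247,152). The gauge is at (395,150), and outward is to the right in the picture (-y).

```bash
cat > h.py <<'E'
import numpy as np, cv2, glob
from cell import *
from scipy.spatial.transform import Rotation as R
def cam(f):
    Rm=cv2.Rodrigues(np.array(f["rvec"],float))[0]; return np.array(f["intrinsics"]),Rm,np.array(f["tvec"],float).ravel()
def ray(f,u,v):
    K,Rm,t=cam(f); d=Rm.T@np.linalg.inv(K)@np.array([u,v,1.]); return -Rm.T@t, d/np.linalg.norm(d)
def onz(f,u,v,z):
    c,d=ray(f,u,v); return c+d*(z-c[2])/d[2]
def proj(f,p):
    return cv2.projectPoints(np.array(p,float).reshape(-1,1,3),np.array(f["rvec"],float),np.array(f["tvec"],float),np.array(f["intrinsics"]),None)[0].reshape(-1,2)
def tri(f,a,g,b):
    c1,d1=ray(f,*a);c2,d2=ray(g,*b); A=np.stack([d1,-d2],1); s=np.linalg.lstsq(A,c2-c1,rcond=None)[0]
    p,q=c1+s[0]*d1,c2+s[1]*d2; return (p+q)/2,np.linalg.norm(p-q)
def blobs(m,mn=10):
    n,l,st,c=cv2.connectedComponentsWithStats(m.astype(np.uint8)*255)
    return [(c[i].round(1).tolist(),st[i].tolist()) for i in range(1,n) if st[i,4]>=mn]
E
python3 - <<'E'
from h import *
for n,(x0,y0,x1,y1) in {"top":(225,100,445,265),"scene":(160,165,440,345)}.items():
    f=grab_frame(n); im=f["img"]; np.savez(f"{n}0.npz",**f)
    k=800/(x1-x0) if n!="top" else 3.6
    cv2.imwrite(f"pics/{n}_crop.png",cv2.resize(im[y0:y1,x0:x1],None,fx=800/(x1-x0)-0.01,fy=800/(x1-x0)-.01,interpolation=cv2.INTER_CUBIC))
    hsv=cv2.cvtColor(im,cv2.COLOR_BGR2HSV); H,S,V=hsv[...,0].astype(int),hsv[...,1],hsv[...,2]
    print(n,"blue",blobs((abs(H-108)<10)&(S>150)&(V>60),100))
    print("green",blobs((abs(H-65)<18)&(S>110)&(V>50),4))
    print("yellow",blobs((abs(H-26)<6)&(S>130)&(V>80),8))
    print("orange",blobs((abs(H-12)<8)&(S>110)&(V>80),4))
E
```

```text
top blue [([276.9, 77.5], [243, 59, 67, 30, 1045]), ([533.0, 143.2], [509, 119, 50, 49, 1229]), ([292.3, 152.4], [240, 134, 110, 36, 2619]), ([109.8, 246.3], [80, 212, 54, 71, 3043])]
green [([501.5, 121.0], [498, 117, 8, 9, 40]), ([419.4, 228.6], [416, 226, 7, 6, 35])]
yellow [([349.5, 149.5], [349, 134, 2, 32, 32]), ([156.4, 187.0], [143, 168, 27, 39, 986])]
orange [([279.8, 67.0], [278, 63, 4, 9, 12]), ([258.1, 66.4], [257, 64, 3, 6, 9]), ([295.5, 68.9], [289, 64, 15, 9, 28]), ([271.4, 70.3], [267, 67, 10, 6, 15]), ([246.0, 69.8], [245, 69, 3, 3, 4]), ([252.7, 71.5], [249, 70, 8, 3, 11]), ([103.7, 129.3], [66, 107, 77, 45, 2808]), ([405.5, 119.5], [405, 117, 2, 6, 12]), ([18.3, 239.6], [0, 154, 33, 172, 2416]), ([32.0, 164.0], [31, 162, 3, 5, 7]), ([409.5, 172.5], [409, 170, 2, 6, 12]), ([31.5, 175.3], [30, 174, 4, 4, 6]), ([482.8, 212.7], [470, 195, 28, 37, 671]), ([31.5, 199.5], [31, 198, 2, 4, 4]), ([28.0, 251.2], [27, 251, 3, 2, 4]), ([0.2, 305.5], [0, 304, 2, 4, 4]), ([0.0, 315.0], [0, 312, 1, 7, 7]), ([43.6, 385.4], [40, 370, 7, 30, 123])]
scene blue [([469.3, 25.7], [438, 0
[... 238 characters left out ...]
low [([419.9, 130.5], [400, 115, 42, 37, 762]), ([338.2, 254.0], [324, 245, 30, 19, 66])]
orange [([412.5, 6.0], [410, 5, 6, 3, 10]), ([325.0, 33.1], [282, 13, 90, 39, 594]), ([395.7, 16.7], [391, 14, 11, 6, 34]), ([544.5, 32.1], [511, 14, 69, 39, 1179]), ([383.5, 25.0], [380, 22, 9, 7, 22]), ([564.8, 26.0], [564, 25, 3, 3, 4]), ([420.1, 58.4], [417, 56, 7, 6, 21]), ([408.2, 67.3], [402, 63, 14, 9, 29]), ([498.9, 114.3], [463, 88, 79, 57, 2163]), ([480.5, 234.3], [473, 227, 18, 12, 64]), ([468.7, 250.4], [461, 243, 18, 13, 65]), ([456.0, 267.6], [448, 260, 18, 13, 69]), ([271.9, 281.4], [269, 279, 6, 7, 15]), ([172.4, 331.7], [146, 309, 51, 46, 1060]), ([324.2, 315.6], [321, 313, 7, 6, 16])]
```

View pics/top_crop.png

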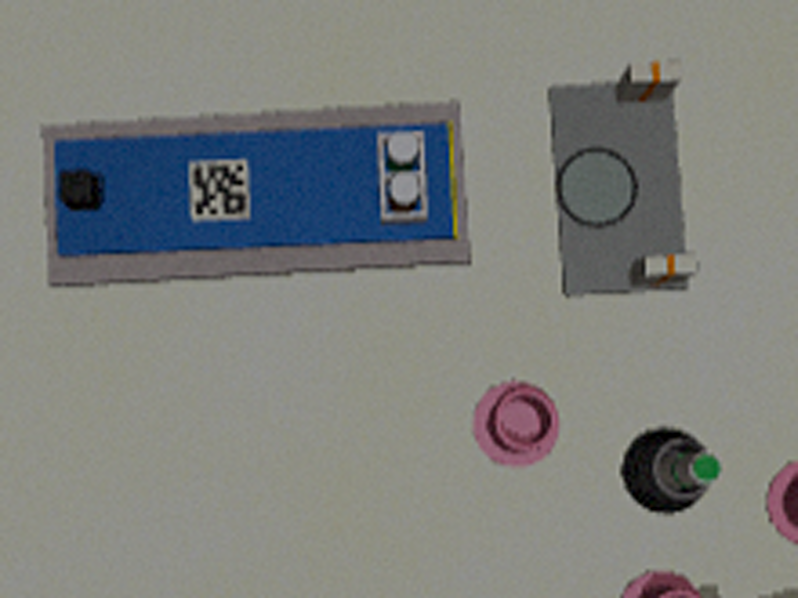

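View pics/scene_crop.png

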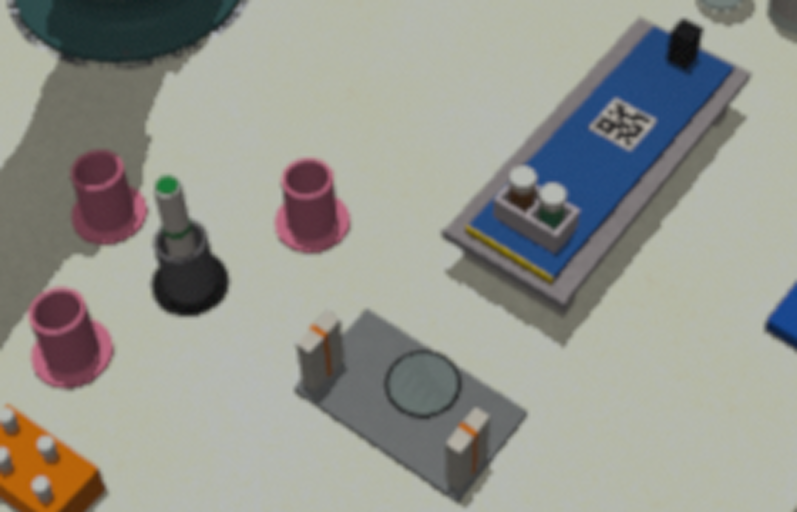

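```bash
python3 - <<'E'
from h import *
T=dict(np.load("top0.npz"));S=dict(np.load("scene0.npz"))
k=3.626
def tc(x,y): return (x+.5)/k-.5+225,(y+.5)/k-.5+100
ks=800/280-.01
def sc(x,y): return (x+.5)/ks-.5+160,(y+.5)/ks-.5+165
def ang(p,q): d=np.array(p)-q; return np.arctan2(-d[0],d[1])  # yaw: +y axis dir = (-sin,cos)
print("riser corners"); rc=[onz(T,*tc(*c),.06) for c in [(42,127),(458,100),(470,263),(50,285)]]
for c in rc: print(c.round(4))
print("len",np.linalg.norm(rc[0]-rc[1]),np.linalg.norm(rc[2]-rc[3]),np.linalg.norm(rc[0]-rc[3]),np.linalg.norm(rc[1]-rc[2]))
print("yaw",ang(rc[0],rc[1]),ang(rc[3],rc[2]))
pc=[onz(T,*tc(*c),.07) for c in [(55,143),(450,123),(458,237),(57,254)]]
for c in pc: print(c.round(4))
print("len",[np.linalg.norm(pc[i]-pc[i-1]).round(4) for i in range(4)],"yaw",ang(pc[0],pc[1]),ang(pc[3],pc[2]))
print("label",onz(T,*tc(219,190),.07), "vials", onz(T,*tc(404,149),.128),onz(T,*tc(405,188),.128))
print("green",onz(T,419.4,228.6,.156),onz(S,*sc(167,185),.156),tri(T,(419.4,228.6),S,sc(167,185)))
print("disc T",onz(T,*tc(664,470),.003))
print("disc S",onz(S,*sc(190,283),.003))
for nm,f,l in [("T",T,[tc(656,72),tc(671,265)]),("S",S,[sc(320,328),sc(469,429)])]:
    print(nm,[onz(f,*p,.078).round(4) for p in l])
# gauge base corners
g=[onz(T,*tc(*c),.008) for c in [(549,87),(676,83),(688,290),(566,296)]]
for c in g: print(c.round(4))
# post in both views
for nm,f,c0,c1 in [("T",T,tc(55,160),tc(110,215)),("S",S,sc(655,10),sc(715,85))]:
    x0,y0=map(int,c0);x1,y1=map(int,c1)
    im=f["img"]; cv2.imwrite(f"pics/post_{nm}.png",cv2.resize(im[y0:y1,x0:x1],None,fx=20,fy=20,interpolation=cv2.INTER_CUBIC)); print(x0,y0)
E
```

```text
riser corners
[0.6643 0.2799 0.06  ]
[ 0.6843 -0.0788  0.06  ]
[ 0.5423 -0.0868  0.06  ]
[0.5268 0.2719 0.06  ]
len 0.35929871980047 0.3590228798985935 0.13767182254541735 0.14225799615687837
yaw 0.05591660841981353 0.04314134289217999
[0.6477 0.2667 0.07  ]
[ 0.6617 -0.0709  0.07  ]
[ 0.5631 -0.0761  0.07  ]
[0.5519 0.2643 0.07  ]
len [np.float64(0.0959), np.float64(0.3379), np.float64(0.0987), np.float64(0.3406)] yaw 0.041410664903503404 0.03307202068826776
label [0.60558815 0.1266323  0.07      ] vials [ 0.62596341 -0.02884238  0.128     ] [ 0.59372587 -0.02923516  0.128     ]
green [ 0.36422942 -0.26010959  0.156     ] [ 0.36305657 -0.26038565  0.156     ] (array([ 0.3638714 , -0.26033947,  0.15660617]), np.float64(0.0010053571106386076))
disc T [ 0.36557782 -0.2591645   0.003     ]
disc S [ 0.36512458 -0.26188115  0.003     ]
T [array([ 0.7021, -0.2463,  0.078 ]), array([ 0.5361, -0.2542,  0.078 ])]
S [array([ 0.5356, -0.2516,  0.078 ]), array([ 0.7028, -0.246 ,  0.078 ])]
[ 0.7093 -0.1648  0.008 ]
[ 0.7118 -0.2787  0.008 ]
[ 0.5244 -0.2839  0.008 ]
[ 0.5201 -0.1757  0.008 ]
239 143
389 168
```

View pics/post_T.png

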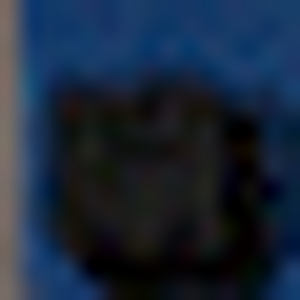

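View pics/post_S.png

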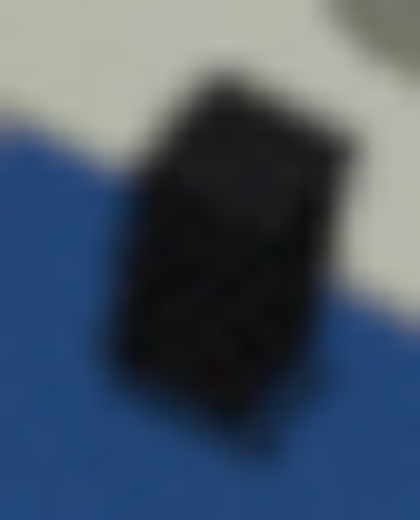

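```bash
cat >> h.py <<'E'
def rel(target,yaw_jaw=None,dn=True,s=None):
    """shift/turn in tool axes, normalised, from now to TCP target with tool down, jaw at yaw (mod pi)"""
    s=s or observe(); M=R.from_rotvec(s["orientation"]); m=M.as_matrix()
    d=m.T@(np.array(target)-s["tcp_pos"])
    y0=np.arctan2(m[1,0],m[0,0]); y=y0 if yaw_jaw is None else y0+((yaw_jaw-y0+np.pi/2)%np.pi-np.pi/2)
    X=np.array([np.cos(y),np.sin(y),0]); Z=np.array([0,0,-1.]); Mt=np.stack([X,np.cross(Z,X),Z],1)
    r=R.from_matrix(m.T@Mt).as_rotvec()
    print("t",s["time"],"tcp",s["tcp_pos"].round(4),"jawyaw",round(y0,4),"dyaw",round(y-y0,4),"tilt",np.arccos(-m[2,2]).round(4))
    print("shift",d.round(4),"turn",(r/1.5).round(4), "dist",np.linalg.norm(d).round(3),"open",s["opening"])
E
python3 - <<'E'
from h import *
T=dict(np.load("top0.npz"))
rel([.364,-.260,.26]); rel([.364,-.260,.10])
rel([.364,-.260,.26],.037)
rel([.364,-.260,.26],.037+1.5708)
# pinks & holder lip
print([onz(T,u,v,0.).round(3) for u,v in [(367,217),(408,270),(450,239),(484,213)]])
E
```

```text
t 0.25 tcp [ 0.2142 -0.587   0.231 ] jawyaw -1.221 dyaw 0.0 tilt 0.0006
shift [-0.2559 -0.2528 -0.0289] turn [-0.      0.0004 -0.    ] dist 0.361 open 0.08530677894178774
t 0.25 tcp [ 0.2142 -0.587   0.231 ] jawyaw -1.221 dyaw 0.0 tilt 0.0006
shift [-0.2558 -0.2528  0.1311] turn [-0.      0.0004 -0.    ] dist 0.383 open 0.08530677894178774
t 0.25 tcp [ 0.2142 -0.587   0.231 ] jawyaw -1.221 dyaw 1.258 tilt 0.0006
shift [-0.2559 -0.2528 -0.0289] turn [-3.000e-04  3.000e-04 -8.387e-01] dist 0.361 open 0.08530677894178774
t 0.25 tcp [ 0.2142 -0.587   0.231 ] jawyaw -1.221 dyaw -0.3128 tilt 0.0006
shift [-0.2559 -0.2528 -0.0289] turn [1.000e-04 4.000e-04 2.085e-01] dist 0.361 open 0.08530677894178774
[array([ 0.406, -0.13 ,  0.   ]), array([ 0.237, -0.257,  0.   ]), array([ 0.333, -0.394,  0.   ]), array([ 0.415, -0.506,  0.   ])]
```

Call:
step_arm(steps=[-0.05, -0.05, -0.006, 0, 0, 0.04, -0.09, -0.09, -0.01, 0, 0, 0.08, -0.125, -0.125, -0.015, 0, 0, 0.12, -0.16, -0.16, -0.02, 0, 0, 0.16, -0.195, -0.195, -0.025, 0, 0, 0.2085, -0.23, -0.228, -0.029, 0, 0, 0.2085, -0.256, -0.253, -0.029, 0, 0, 0.2085, -0.256, -0.253, -0.029, 0, 0, 0.2085], grip=1)

```text
time: 1.05
tcp_pos: [0.366, -0.2554, 0.2607]
orientation: [-2.268, 2.173, -0.0]
wrist_force: [-0.7, -0.8, -0.4]
opening: 0.0853
```

```bash
python3 - <<'E'
from h import *
rel([.364,-.260,.10],.037+1.5708)
f=grab_frame("wrist"); cv2.imwrite("pics/w1.png",f["img"])
im=f["img"];hsv=cv2.cvtColor(im,cv2.COLOR_BGR2HSV); H,S,V=hsv[...,0].astype(int),hsv[...,1],hsv[...,2]
for b in blobs((abs(H-65)<18)&(S>100)&(V>40),20): print(b, onz(f,*b[0],.156))
E
```

```text
t 1.05 tcp [ 0.366  -0.2554  0.2607] jawyaw -1.5279 dyaw -0.0058 tilt 0.0009
shift [0.0046 0.0023 0.1607] turn [-0.0005  0.0003  0.0039] dist 0.161 open 0.08532727274204542
([322.8, 199.2], [311, 188, 24, 23, 432]) [ 0.3627167  -0.25964112  0.156     ]
```

View pics/w1.png

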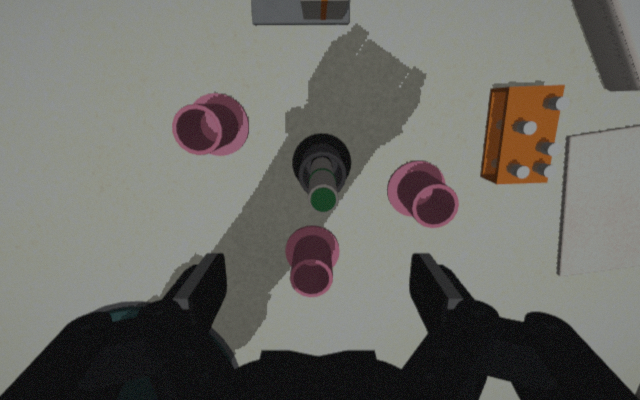

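The green end is at wrist pixel (323,199), which gives (0.363,-0.260). That agrees with the other two views, and both fingers will clear the pink cups. Descending now.

Call:
step_arm(steps=[0.0045, 0.0025, 0.04, 0, 0, 0.004, 0.0045, 0.0025, 0.08, 0, 0, 0.004, 0.0045, 0.0025, 0.12, 0, 0, 0.004, 0.0045, 0.0025, 0.15, 0, 0, 0.004, 0.0045, 0.0025, 0.16, 0, 0, 0.004, 0.0045, 0.0025, 0.16, 0, 0, 0.004])

```text
time: 1.7
tcp_pos: [0.363, -0.2609, 0.0999]
orientation: [-2.261, 2.181, 0.003]
wrist_force: [-0.6, -0.6, 0.4]
opening: 0.0853
```

Call:
step_arm(steps=[0, 0, 0, 0, 0, 0, 0, 0, 0, 0, 0, 0, 0, 0, 0, 0, 0, 0, 0, 0, 0, 0, 0, 0, 0, 0, 0, 0, 0, 0, 0, 0, 0, 0, 0, 0, 0, 0, 0, 0, 0, 0, 0, 0, 0, 0, 0, 0], grip=0, force=40)

```text
time: 2.5
tcp_pos: [0.3635, -0.261, 0.1006]
orientation: [-2.261, 2.181, 0.001]
wrist_force: [-1.5, 1.4, 10.2]
opening: 0.0249
```

```bash
python3 - <<'E'
from h import *
rel([.364,-.260,.26],.037+1.5708); print(observe()["wrist_force"])
E
```

```text
t 2.5 tcp [ 0.3635 -0.261   0.1006] jawyaw -1.5349 dyaw 0.0011 tilt 0.001
shift [-0.0011 -0.0005 -0.1594] turn [ 0.0001  0.0007 -0.0007] dist 0.159 open 0.0249434103545027
[-1.53746382  1.4064281  10.20968832]
```

Call:
step_arm(steps=[0, 0, -0.02, 0, 0, 0, 0, 0, -0.05, 0, 0, 0, 0, 0, -0.09, 0, 0, 0, 0, 0, -0.13, 0, 0, 0, 0, 0, -0.16, 0, 0, 0, 0, 0, -0.16, 0, 0, 0, 0, 0, -0.16, 0, 0, 0])

```text
time: 3.2
tcp_pos: [0.3636, -0.2612, 0.2609]
orientation: [-2.261, 2.181, -0.001]
wrist_force: [0.3, 0.1, -1.2]
opening: 0.0253
```

```bash
python3 - <<'E'
from h import *
rel([.6057,.1266,.26],.037+1.5708); print(observe()["wrist_force"])
for n in ["scene","wrist"]:
    f=grab_frame(n); cv2.imwrite(f"pics/{n}2.png",f["img"] if n=="wrist" else cv2.resize(f["img"][120:320,120:440],None,fx=2.5,fy=2.5))
E
```

```text
t 3.2 tcp [ 0.3636 -0.2612  0.2609] jawyaw -1.5349 dyaw 0.0011 tilt 0.0007
shift [-0.3788 -0.2559  0.0012] turn [-0.0005  0.0001 -0.0007] dist 0.457 open 0.025329689659504377
[ 0.33254531  0.11455936 -1.22284773]
```

View pics/scene2.png

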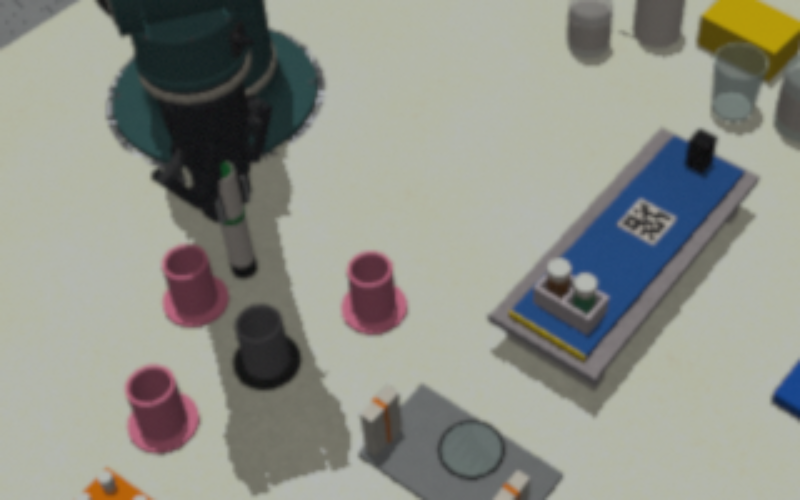

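View pics/wrist2.png

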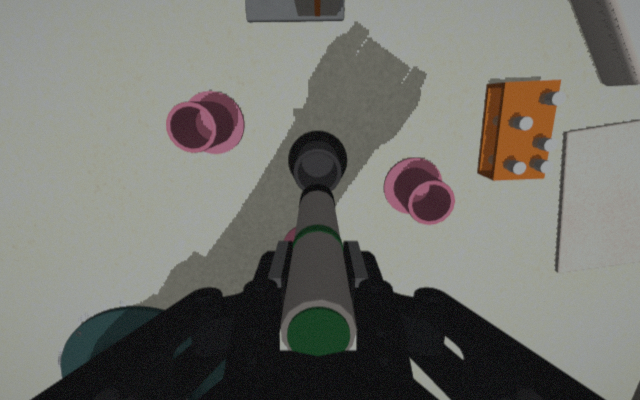

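```bash
python3 - <<'E'
from h import *
s=observe(); p=s["tcp_pos"]
f=grab_frame("wrist"); T=grab_frame("top"); S=grab_frame("scene")
tip=p-[0,0,.0946]
print("expect wrist tip,top",proj(f,[tip,tip+[0,0,.15]]).round(1), "radius px edges tip", proj(f,[tip+[0,.013,0],tip-[0,.013,0],tip+[.013,0,0]]).round(1))
print("scene tip,top",proj(S,[tip,tip+[0,0,.15]]).round(1))
for nm,c in [("z0 disc",(.365,-.2605,.003)),("rim",(.365,-.2605,.075)),("floor",(.365,-.2605,.006))]: print(nm,proj(f,c).round(1),proj(T,c).round(1))
cv2.imwrite("pics/w3.png",cv2.resize(f["img"][110:260,230:420],None,fx=4,fy=4,interpolation=cv2.INTER_CUBIC))
cv2.imwrite("pics/s3.png",cv2.resize(S["img"][165:280,180:260],None,fx=5,fy=5,interpolation=cv2.INTER_CUBIC))
E
```

```text
expect wrist tip,top [[318.  198.6]
 [317.3 331.8]] radius px edges tip [[301.5 198. ]
 [334.4 199.1]
 [318.6 182.6]]
scene tip,top [[217.7 227.6]
 [208.3 187.9]]
z0 disc [[317.9 159.4]] [[408.2 229.4]]
rim [[317.8 171.6]] [[413.2 228.9]]
floor [[317.9 159.9]] [[408.4 229.4]]
```

View pics/w3.png

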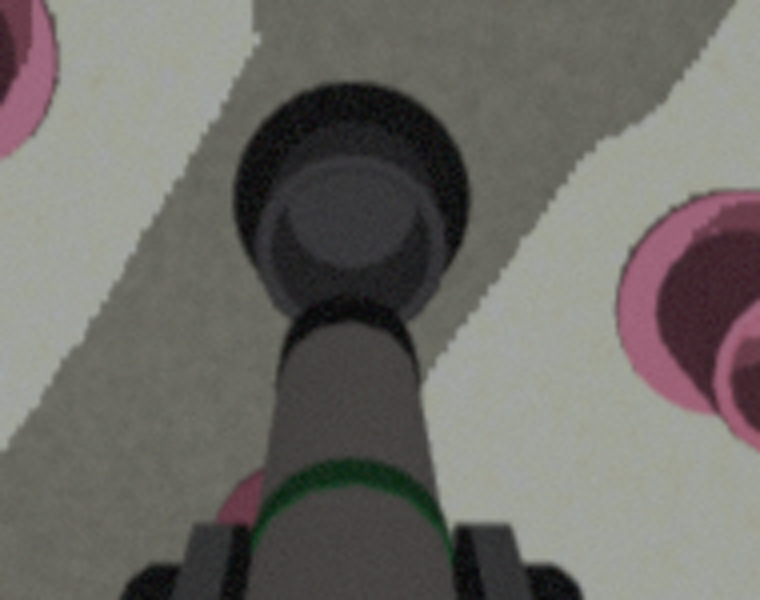

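View pics/s3.png

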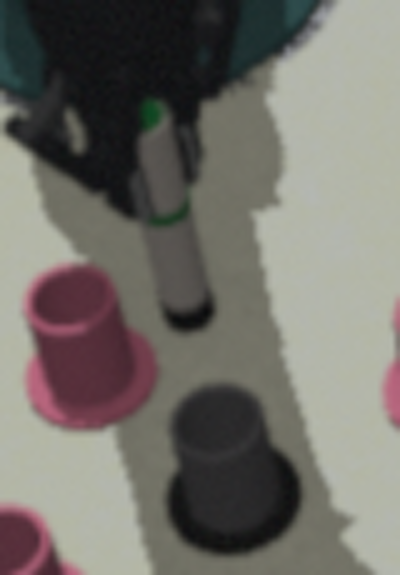

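The rod hangs vertical: its nose is where expected, at wrist pixel (317,184) for the top edge. The disc centre at (318,160) confirms the holder at (0.365,-0.2605). Next move is to the label.

Call:
step_arm(steps=[-0.025, -0.017, 0, 0, 0, 0, -0.06, -0.04, 0, 0, 0, 0, -0.1, -0.068, 0, 0, 0, 0, -0.14, -0.095, 0, 0, 0, 0, -0.18, -0.122, 0, 0, 0, 0, -0.22, -0.149, 0, 0, 0, 0, -0.255, -0.172, 0, 0, 0, 0, -0.28, -0.189, 0, 0, 0, 0])

```text
time: 4.25
tcp_pos: [0.5427, 0.0285, 0.2594]
orientation: [-2.263, 2.179, 0.006]
wrist_force: [0.4, -0.6, -0.4]
opening: 0.0249
```

```bash
python3 - <<'E'
from h import *
rel([.6057,.1266,.2146],.037+1.5708); print(observe()["wrist_force"])
E
```

```text
t 4.25 tcp [0.5427 0.0285 0.2594] jawyaw -1.5328 dyaw -0.001 tilt 0.0038
shift [-0.0955 -0.0668  0.0449] turn [0.0016 0.002  0.0006] dist 0.125 open 0.02489600313317951
[ 0.38569956 -0.55778304 -0.35631882]
```

Call:
step_arm(steps=[-0.03, -0.021, 0, 0, 0, 0, -0.06, -0.042, 0, 0, 0, 0, -0.085, -0.059, 0.01, 0.001, 0.002, 0, -0.0955, -0.0668, 0.025, 0.001, 0.002, 0, -0.0955, -0.0668, 0.04, 0.001, 0.002, 0, -0.0955, -0.0668, 0.045, 0.001, 0.002, 0, -0.0955, -0.0668, 0.045, 0.001, 0.002, 0])

```text
time: 4.95
tcp_pos: [0.6052, 0.1255, 0.2136]
orientation: [2.26, -2.178, -0.002]
wrist_force: [-0.2, -1.0, 0.4]
opening: 0.0251
```

```bash
python3 - <<'E'
from h import *
rel([.6057,.1266,.2146],.037+1.5708); s=observe();print(s["wrist_force"]); p=s["tcp_pos"]
for n in ["scene","wrist"]:
    f=grab_frame(n); 
    cv2.imwrite(f"pics/{n}4.png",f["img"] if n=="wrist" else cv2.resize(f["img"][120:270,300:440],None,fx=4,fy=4,interpolation=cv2.INTER_CUBIC))
    tip=p-[0,0,.0946]; print(n,"tip",proj(f,tip),"label",proj(f,[.6057,.1266,.07]), "below", proj(f,[tip[0],tip[1],.07]))
E
```

```text
t 4.95 tcp [0.6052 0.1255 0.2136] jawyaw -1.5339 dyaw 0.0001 tilt 0.0027
shift [-0.0011 -0.0006 -0.001 ] turn [ 0.0017 -0.0004 -0.0001] dist 0.002 open 0.02511226557716186
[-0.2123165  -1.00032818  0.43573646]
scene tip [[379.75345255 196.9096    ]] label [[378.57977811 208.02743051]] below [[378.19941282 208.1676326 ]]
wrist tip [[317.88669439 198.7018534 ]] label [[316.67834574 182.60114462]] below [[317.86078811 183.20747291]]
```

View pics/scene4.png

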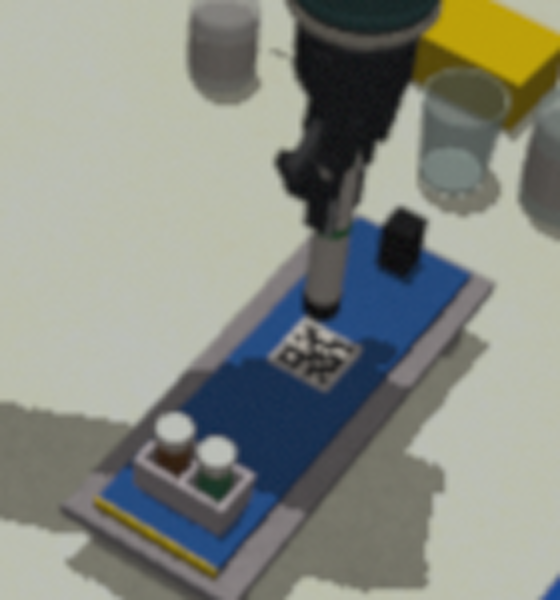

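View pics/wrist4.png

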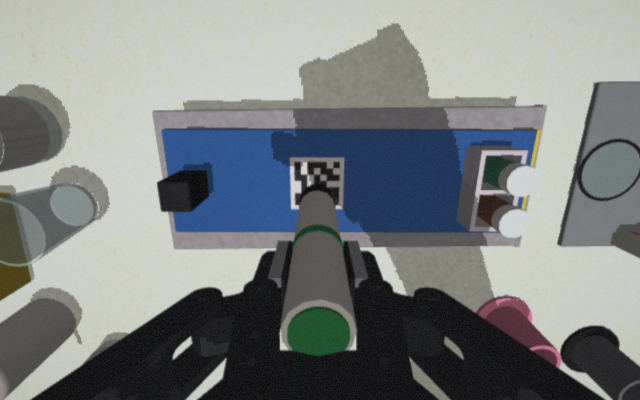

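The nose is directly over the label: the label centre is at scene (379,208) and wrist (317,183), matching the projected tip, about 49 mm above it. Holding still.

Call:
step_arm(steps=[0, 0, 0, 0, 0, 0, 0, 0, 0, 0, 0, 0, 0, 0, 0, 0, 0, 0, 0, 0, 0, 0, 0, 0, 0, 0, 0, 0, 0, 0, 0, 0, 0, 0, 0, 0, 0, 0, 0, 0, 0, 0, 0, 0, 0, 0, 0, 0])

```text
time: 5.85
tcp_pos: [0.6058, 0.1259, 0.215]
orientation: [2.262, -2.18, -0.0]
wrist_force: [0.3, 0.0, -1.3]
opening: 0.0252
```

Call:
step_arm(steps=[0, 0, 0, 0, 0, 0, 0, 0, 0, 0, 0, 0, 0, 0, 0, 0, 0, 0, 0, 0, 0, 0, 0, 0, 0, 0, 0, 0, 0, 0, 0, 0, 0, 0, 0, 0, 0, 0, 0, 0, 0, 0, 0, 0, 0, 0, 0, 0])

```text
time: 6.65
tcp_pos: [0.6058, 0.1258, 0.2151]
orientation: [2.262, -2.18, -0.0]
wrist_force: [-0.2, -0.5, -0.0]
opening: 0.0246
```

Call:
step_arm(steps=[0, 0, 0, 0, 0, 0, 0, 0, 0, 0, 0, 0, 0, 0, 0, 0, 0, 0, 0, 0, 0, 0, 0, 0, 0, 0, 0, 0, 0, 0, 0, 0, 0, 0, 0, 0, 0, 0, 0, 0, 0, 0, 0, 0, 0, 0, 0, 0])

```text
time: 7.45
tcp_pos: [0.6058, 0.1258, 0.215]
orientation: [2.262, -2.18, -0.0]
wrist_force: [0.0, 0.5, -0.7]
opening: 0.0251
```

```bash
python3 - <<'E'
from h import *
rel([.3650,-.2605,.262],.037+1.5708)
f=grab_frame("wrist"); np.savez("wl.npz",**f)
cv2.imwrite("pics/wp.png",cv2.resize(f["img"][90:260,140:280],None,fx=4,fy=4,interpolation=cv2.INTER_CUBIC))
cv2.imwrite("pics/wq.png",cv2.resize(f["img"][80:280,430:640],None,fx=3.5,fy=3,interpolation=cv2.INTER_CUBIC))
E
```

```text
t 7.45 tcp [0.6058 0.1258 0.215 ] jawyaw -1.534 dyaw 0.0002 tilt 0.0004
shift [ 0.3772  0.2549 -0.0468] turn [ 0.0002 -0.0002 -0.0001] dist 0.458 open 0.025109237788487275
```

View pics/wp.png

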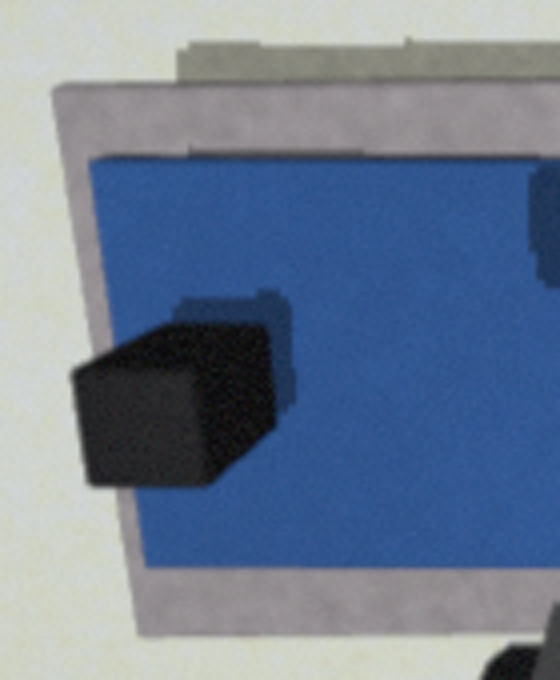

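```bash
python3 - <<'E'
from h import *
f=dict(np.load("wl.npz"))
c=lambda x,y:((x+.5)/4-.5+140,(y+.5)/4-.5+90)
q=[onz(f,*c(*p),.115) for p in [(75,370),(195,370),(210,487),(90,487)]]
for a in q: print(a.round(4))
print("post",np.mean(q,0).round(4))
b=[onz(f,*c(*p),.07) for p in [(90,160),(145,567)]]; print("plank back corners",np.round(b,4),"mid",np.mean(b,0).round(4))
b=[onz(f,*c(*p),.06) for p in [(53,88),(138,636)]]; print("riser back corners",np.round(b,4),np.mean(b,0))
E
```

```text
[0.6133 0.2532 0.115 ]
[0.6142 0.2293 0.115 ]
[0.5895 0.2283 0.115 ]
[0.5886 0.2529 0.115 ]
post [0.6014 0.2409 0.115 ]
plank back corners [[0.65   0.2674 0.07  ]
 [0.551  0.2646 0.07  ]] mid [0.6005 0.266  0.07  ]
riser back corners [[0.6648 0.2789 0.06  ]
 [0.5269 0.273  0.06  ]] [0.59587216 0.27596304 0.06      ]
```

View pics/wq.png

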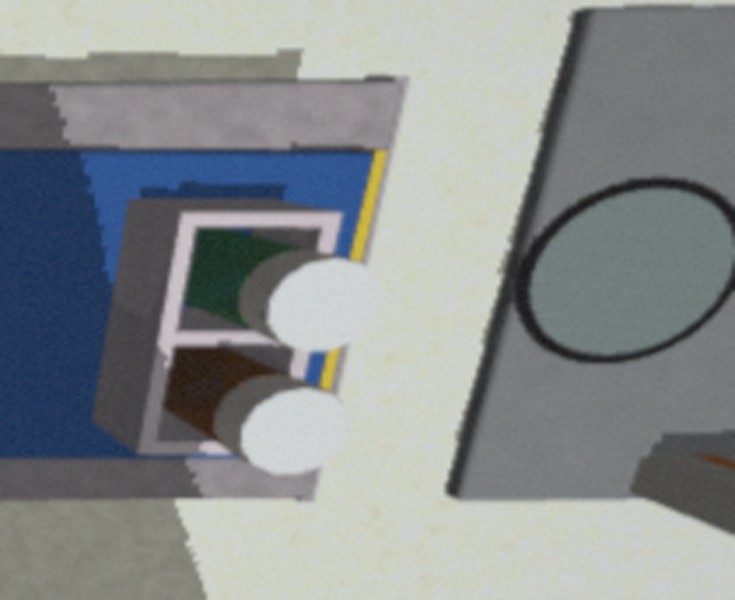

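Call:
step_arm(steps=[0, 0, -0.02, 0, 0, 0, 0, 0, -0.047, 0, 0, 0, 0.035, 0.0235, -0.047, 0, 0, 0, 0.072, 0.049, -0.047, 0, 0, 0, 0.11, 0.074, -0.047, 0, 0, 0, 0.15, 0.101, -0.047, 0, 0, 0, 0.19, 0.128, -0.047, 0, 0, 0, 0.22, 0.149, -0.047, 0, 0, 0])

```text
time: 8.3
tcp_pos: [0.4634, -0.1019, 0.2623]
orientation: [2.26, -2.182, 0.001]
wrist_force: [0.8, 0.1, -0.9]
opening: 0.0247
```

```bash
python3 - <<'E'
from h import *
rel([.3650,-.2605,.262],.037+1.5708)
E
```

```text
t 8.3 tcp [ 0.4634 -0.1019  0.2623] jawyaw -1.5357 dyaw 0.0019 tilt 0.0008
shift [0.1551 0.1039 0.0005] turn [ 0.0001 -0.0006 -0.0013] dist 0.187 open 0.02467909769799875
```

Call:
step_arm(steps=[0.04, 0.027, 0, 0, 0, -0.001, 0.08, 0.0535, 0, 0, 0, -0.001, 0.115, 0.077, 0, 0, 0, -0.001, 0.14, 0.094, 0, 0, 0, -0.001, 0.155, 0.104, 0, 0, 0, -0.001, 0.155, 0.104, 0, 0, 0, -0.001, 0.155, 0.104, 0, 0, 0, -0.001])

```text
time: 9.0
tcp_pos: [0.365, -0.2602, 0.2625]
orientation: [2.261, -2.18, 0.001]
wrist_force: [0.1, 0.4, -0.4]
opening: 0.0251
```

```bash
python3 - <<'E'
from h import *
rel([.3650,-.2605,.102],.037+1.5708)
s=observe();p=s["tcp_pos"]; tip=p-[0,0,.0946]
f=grab_frame("wrist"); c=np.array([.365,-.2605,0]); print(proj(f,[tip,c,c+[0,0,.075]]))
cv2.imwrite("pics/w5.png",cv2.resize(f["img"][110:260,230:420],None,fx=4,fy=4,interpolation=cv2.INTER_CUBIC))
E
```

```text
t 9.0 tcp [ 0.365  -0.2602  0.2625] jawyaw -1.5344 dyaw 0.0006 tilt 0.0009
shift [2.000e-04 1.000e-04 1.605e-01] turn [-0.0001 -0.0006 -0.0004] dist 0.161 open 0.02513378414569114
[[317.64118212 198.70979251]
 [317.84233763 160.41233825]
 [317.89892823 173.03738062]]
```

View pics/w5.png

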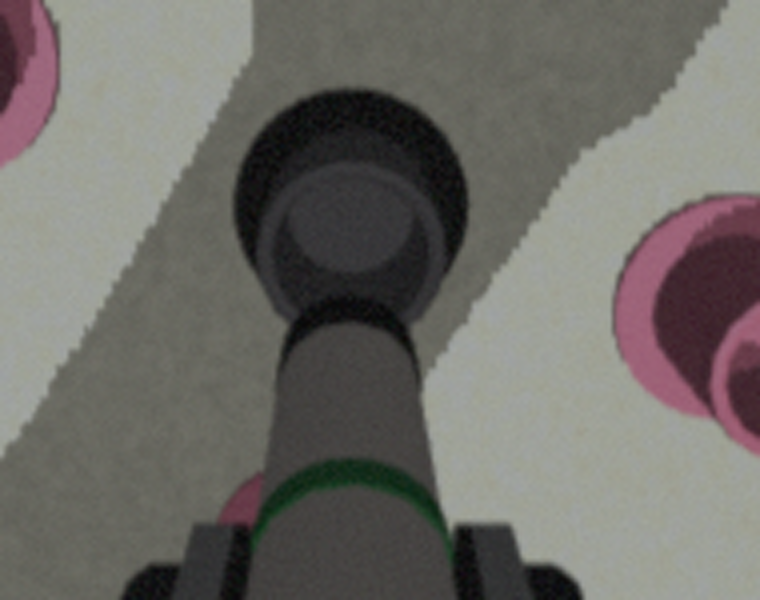

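The cup is centred under the nose: disc centre at about (318,161) against (318,160) expected. Lowering.

Call:
step_arm(steps=[0, 0, 0.03, 0, 0, 0, 0, 0, 0.065, 0, 0, 0, 0, 0, 0.095, 0, 0, 0, 0, 0, 0.12, 0, 0, 0, 0, 0, 0.14, 0, 0, 0, 0, 0, 0.155, 0, 0, 0, 0, 0, 0.1605, 0, 0, 0, 0, 0, 0.1605, 0, 0, 0])

```text
time: 9.85
tcp_pos: [0.3657, -0.2593, 0.1018]
orientation: [2.264, -2.178, -0.0]
wrist_force: [-0.5, 0.0, -0.9]
opening: 0.0248
```

```bash
python3 - <<'E'
from h import *
rel([.3650,-.2605,.1005],.037+1.5708); print(observe()["wrist_force"])
E
```

```text
t 9.85 tcp [ 0.3657 -0.2593  0.1018] jawyaw -1.5322 dyaw -0.0015 tilt 0.0003
shift [0.0012 0.0007 0.0013] turn [ 0.0002 -0.0001  0.001 ] dist 0.002 open 0.024813067702154457
[-0.54249973  0.04960049 -0.90990248]
```

Call:
step_arm(steps=[0.001, 0.0005, 0.001, 0, 0, 0, 0.001, 0.0005, 0.001, 0, 0, 0, 0.001, 0.0005, 0.001, 0, 0, 0])

```text
time: 10.15
tcp_pos: [0.3655, -0.2604, 0.1013]
orientation: [2.264, -2.178, 0.001]
wrist_force: [-0.1, -0.1, -1.2]
opening: 0.0247
```

Call:
step_arm(steps=[0, 0, 0, 0, 0, 0, 0, 0, 0, 0, 0, 0, 0, 0, 0, 0, 0, 0, 0, 0, 0, 0, 0, 0, 0, 0, 0, 0, 0, 0, 0, 0, 0, 0, 0, 0, 0, 0, 0, 0, 0, 0, 0, 0, 0, 0, 0, 0], grip=1)

```text
time: 10.95
tcp_pos: [0.3655, -0.2604, 0.1013]
orientation: [2.264, -2.178, 0.001]
wrist_force: [-0.7, -0.2, -0.1]
opening: 0.0853
```

```bash
python3 - <<'E'
from h import *
rel([.3650,-.2605,.23],.037+1.5708)
E
```

```text
t 10.95 tcp [ 0.3655 -0.2604  0.1013] jawyaw -1.5322 dyaw -0.0016 tilt 0.0008
shift [ 1.000e-04  5.000e-04 -1.287e-01] turn [-0.0003 -0.0004  0.001 ] dist 0.129 open 0.08531273263931441
```

Call:
step_arm(steps=[0, 0, -0.03, 0, 0, 0, 0, 0, -0.07, 0, 0, 0, 0, 0, -0.11, 0, 0, 0, 0, 0, -0.14, 0, 0, 0, 0, 0, -0.14, 0, 0, 0])

```text
time: 11.45
tcp_pos: [0.3668, -0.2612, 0.245]
orientation: [-2.263, 2.178, -0.01]
wrist_force: [0.6, -0.1, -0.5]
opening: 0.0853
```

```bash
python3 - <<'E'
from h import *
rel([.6014,.2409,.20],.03+1.5708)
c=np.array([.365,-.2605,0])
for n in ["top","scene"]:
    f=grab_frame(n); im=f["img"]; hsv=cv2.cvtColor(im,cv2.COLOR_BGR2HSV); H,S,V=hsv[...,0].astype(int),hsv[...,1],hsv[...,2]
    for b in blobs((abs(H-65)<18)&(S>110)&(V>50),8): print(n,b,onz(f,*b[0],.156))
    if n=="scene": cv2.imwrite("pics/s6.png",cv2.resize(im[130:330,100:420],None,fx=2.5,fy=2.5))
E
```

```text
t 11.45 tcp [ 0.3668 -0.2612  0.245 ] jawyaw -1.5323 dyaw -0.0085 tilt 0.0067
shift [-0.4929 -0.2535  0.0441] turn [-0.0033 -0.003   0.0056] dist 0.556 open 0.08531533096491785
top ([501.5, 121.0], [498, 117, 8, 9, 40]) [ 0.67267271 -0.50699734  0.156     ]
scene ([219.0, 230.0], [216, 228, 7, 5, 27]) [ 0.36522026 -0.26008532  0.156     ]
scene ([353.1, 241.6], [351, 241, 5, 3, 9]) [ 0.65535441 -0.07168393  0.156     ]
```

View pics/s6.png

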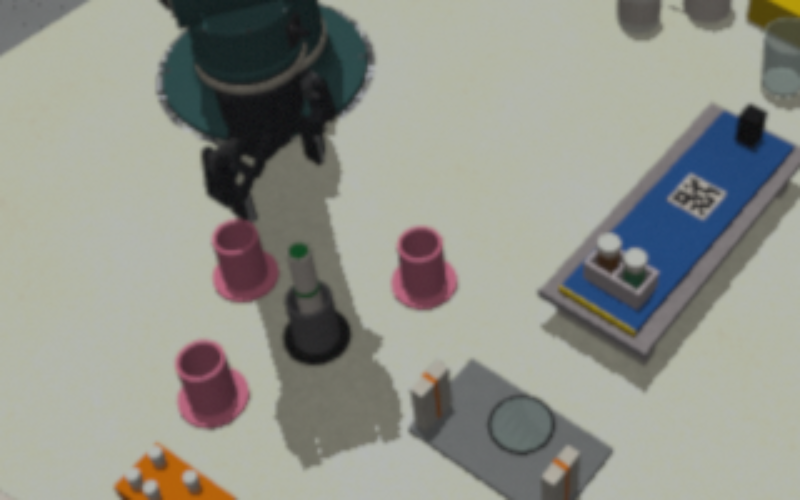

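The scanner stands upright with its top at (0.365,-0.260), height consistent with 0.156. Next is the post.

Call:
step_arm(steps=[-0.04, -0.0205, 0, 0, 0, 0, -0.085, -0.044, 0.005, 0, 0, 0, -0.13, -0.067, 0.01, 0, 0, 0, -0.175, -0.09, 0.015, -0.002, -0.002, 0.003, -0.22, -0.113, 0.02, -0.003, -0.003, 0.0056, -0.265, -0.136, 0.025, -0.003, -0.003, 0.0056, -0.31, -0.159, 0.03, -0.003, -0.003, 0.0056, -0.35, -0.18, 0.035, -0.003, -0.003, 0.0056])

```text
time: 12.35
tcp_pos: [0.5317, 0.0977, 0.2048]
orientation: [2.253, -2.187, -0.009]
wrist_force: [1.1, -1.2, 0.2]
opening: 0.0855
```

```bash
python3 - <<'E'
from h import *
rel([.6014,.2409,.20],.03+1.5708)
E
```

```text
t 12.35 tcp [0.5317 0.0977 0.2048] jawyaw -1.541 dyaw 0.0002 tilt 0.0061
shift [-0.141  -0.074   0.0048] turn [ 0.0035  0.0021 -0.0001] dist 0.159 open 0.08552552977062541
```

Call:
step_arm(steps=[-0.035, -0.018, 0.001, 0, 0, 0, -0.075, -0.039, 0.002, 0.003, 0.002, 0, -0.11, -0.058, 0.003, 0.003, 0.002, 0, -0.132, -0.069, 0.005, 0.003, 0.002, 0, -0.141, -0.074, 0.005, 0.003, 0.002, 0, -0.141, -0.074, 0.005, 0.003, 0.002, 0, -0.141, -0.074, 0.005, 0.003, 0.002, 0])

```text
time: 13.05
tcp_pos: [0.6011, 0.2397, 0.1991]
orientation: [2.252, -2.188, -0.001]
wrist_force: [-0.6, -0.3, 1.6]
opening: 0.0854
```

```bash
python3 - <<'E'
from h import *
rel([.6014,.2409,.082],.03+1.5708)
f=grab_frame("wrist"); cv2.imwrite("pics/w7.png",f["img"]); print(proj(f,[.6014,.2409,.115])); np.savez("w7.npz",**f)
E
```

```text
t 13.05 tcp [0.6011 0.2397 0.1991] jawyaw -1.5416 dyaw 0.0008 tilt 0.0019
shift [-0.0013 -0.0006  0.1171] turn [ 0.0012 -0.0004 -0.0005] dist 0.117 open 0.08544366361706984
[[316.12338468 202.17889663]]
```

View pics/w7.png

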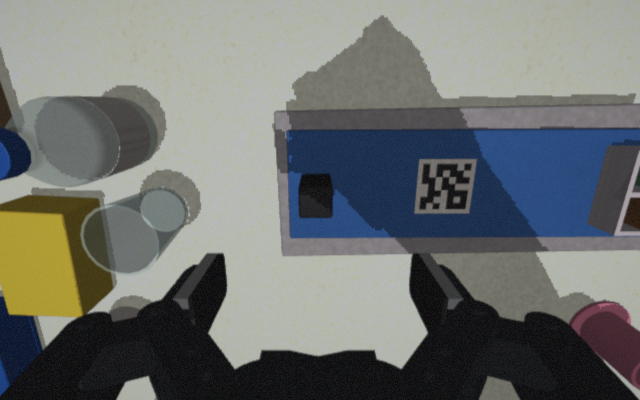

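Call:
step_arm(steps=[-0.001, -0.0006, 0.035, 0.001, 0, 0, -0.001, -0.0006, 0.07, 0.001, 0, 0, -0.001, -0.0006, 0.1, 0.001, 0, 0, -0.001, -0.0006, 0.117, 0.001, 0, 0, -0.001, -0.0006, 0.117, 0.001, 0, 0, -0.001, -0.0006, 0.117, 0.001, 0, 0])

```text
time: 13.7
tcp_pos: [0.6022, 0.2402, 0.0837]
orientation: [-2.252, 2.189, -0.002]
wrist_force: [0.6, 0.5, 0.8]
opening: 0.0854
```

Call:
step_arm(steps=[0, 0, 0, 0, 0, 0, 0, 0, 0, 0, 0, 0, 0, 0, 0, 0, 0, 0, 0, 0, 0, 0, 0, 0, 0, 0, 0, 0, 0, 0, 0, 0, 0, 0, 0, 0, 0, 0, 0, 0, 0, 0, 0, 0, 0, 0, 0, 0], grip=0, force=60)

```text
time: 14.5
tcp_pos: [0.6025, 0.2405, 0.0844]
orientation: [-2.252, 2.188, -0.002]
wrist_force: [-1.1, -0.8, 6.7]
opening: 0.0255
```

```bash
python3 - <<'E'
from h import *
rel([.6014,.2409,.082],.045+1.5708); print(observe()["wrist_force"],observe()["ft_torque"])
# riser vs plank yaw & front/mark with combined numbers
for n in ["top","scene"]:
    f=grab_frame(n); np.savez(f"{n}8.npz",**f)
    cv2.imwrite(f"pics/{n}8.png",cv2.resize(f["img"][100:190,225:425],None,fx=4,fy=4,interpolation=cv2.INTER_CUBIC) if n=="top" else cv2.resize(f["img"][160:340,255:435],None,fx=3.3,fy=3.3,interpolation=cv2.INTER_CUBIC))
E
```

```text
t 14.5 tcp [0.6025 0.2405 0.0844] jawyaw -1.5423 dyaw 0.0166 tilt 0.0023
shift [-0.0005  0.0011  0.0023] turn [-0.0015  0.     -0.011 ] dist 0.003 open 0.025510599018153217
[-1.06561471 -0.75712033  6.73806533] [-0.09546413  0.20481689  0.16905849]
```

View pics/top8.png

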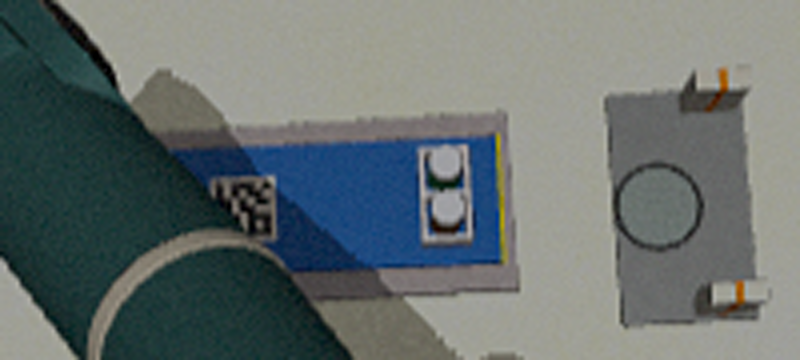

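View pics/scene8.png

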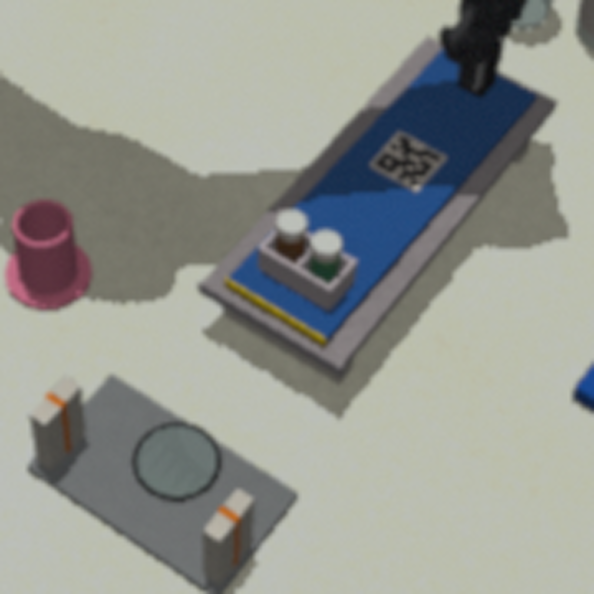

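```bash
cat > meas.py <<'E'
from h import *
def go(ft,fs,mt,ms,yaw=.044):
    T=dict(np.load("top8.npz")) if 0 else None
E
python3 - <<'E'
from h import *
T=dict(np.load("top8.npz"));S=dict(np.load("scene8.npz"))
tc=lambda x,y:((x+.5)/4-.5+225,(y+.5)/4-.5+100)
sc=lambda x,y:((x+.5)/3.3-.5+255,(y+.5)/3.3-.5+160)
ey=np.array([-np.sin(.044),np.cos(.044)])
for nm,f,c,F,M in [("T",T,tc,[(500,134),(508,264)],[(723,75),(741,285)]),("S",S,sc,[(226,285),(325,342)],[(57,399),(230,514)])]:
    a=[onz(f,*c(*p),.07)[:2] for p in F]; b=[onz(f,*c(*p),.078)[:2] for p in M]
    d=a[0]-a[1]; e=b[0]-b[1]
    print(nm,"front",np.round(a,4),"mid",np.mean(a,0).round(4),np.linalg.norm(d).round(3),"yaw",np.arctan(d[1]/d[0]).round(3))
    print("  marks",np.round(b,4),"mid",np.mean(b,0).round(4),np.linalg.norm(e).round(3),"yaw",np.arctan(e[1]/e[0]).round(3),"dist",(np.mean(a,0)-np.mean(b,0))@ey)
E
```

```text
T front [[ 0.663  -0.0736]
 [ 0.5611 -0.0782]] mid [ 0.6121 -0.0759] 0.102 yaw 0.044
  marks [[ 0.7057 -0.2458]
 [ 0.5418 -0.255 ]] mid [ 0.6237 -0.2504] 0.164 yaw 0.056 dist 0.17481926598669884
S front [[ 0.5663 -0.0807]
 [ 0.6633 -0.0746]] mid [ 0.6148 -0.0777] 0.097 yaw 0.063
  marks [[ 0.5367 -0.2534]
 [ 0.7028 -0.2462]] mid [ 0.6198 -0.2498] 0.166 yaw 0.043 dist 0.17216194222777848
```

The post is gripped with the fingers pressing down about 7 N. The front edge has about 0.174 m to go and lines up laterally with the gauge. Sliding out slowly.

Call:
step_arm(steps=[0.003, 0, 0.001, 0, 0, 0, 0.01, -0.0002, 0.001, 0, 0, 0, 0.02, -0.0003, 0.001, 0, 0, 0, 0.03, -0.0005, 0.001, 0, 0, 0, 0.04, -0.0006, 0.001, 0, 0, 0, 0.05, -0.0008, 0.001, 0, 0, 0, 0.057, -0.0009, 0.001, 0, 0, 0, 0.06, -0.0009, 0.001, 0, 0, 0])

```text
time: 15.4
tcp_pos: [0.6056, 0.1816, 0.0844]
orientation: [-2.25, 2.186, -0.002]
wrist_force: [-0.3, 7.6, 7.8]
opening: 0.025
```

```bash
python3 - <<'E'
from h import *
rel([.6014,.2409,.082],.0285+1.5708); print(observe()["wrist_force"],observe()["ft_torque"])
f=grab_frame("scene"); cv2.imwrite("pics/s9.png",cv2.resize(f["img"][160:340,255:435],None,fx=3.3,fy=3.3,interpolation=cv2.INTER_CUBIC))
E
```

```text
t 15.4 tcp [0.6056 0.1816 0.0844] jawyaw -1.5418 dyaw -0.0004 tilt 0.0045
shift [-0.0594  0.0025  0.0025] turn [-0.0027  0.0014  0.0003] dist 0.059 open 0.024964567249593964
[-0.34302758  7.60414263  7.80134906] [1.27791391 0.17859465 0.03339529]
```

View pics/s9.png

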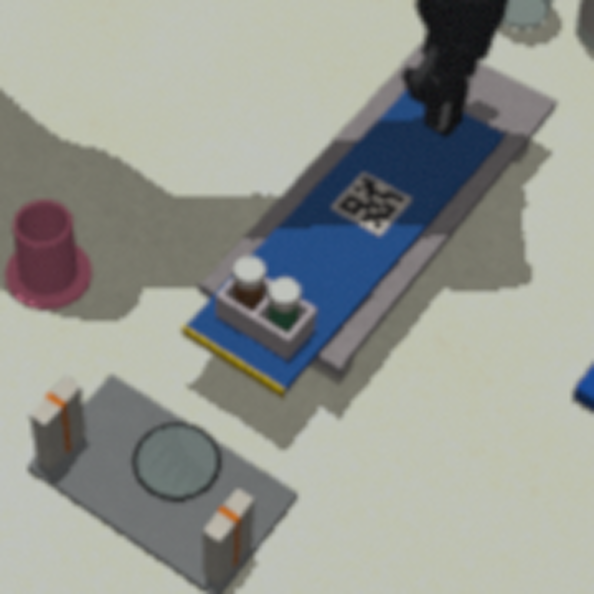

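The plank moved 59 mm straight, with its front edge at (185,330)–(285,390), heading between the uprights. Continuing.

Call:
step_arm(steps=[0.003, 0, 0.001, -0.001, 0.001, 0, 0.01, -0.0002, 0.001, -0.002, 0.001, 0, 0.02, -0.0003, 0.001, -0.002, 0.001, 0, 0.03, -0.0005, 0.001, -0.002, 0.001, 0, 0.04, -0.0006, 0.001, -0.002, 0.001, 0, 0.05, -0.0008, 0.001, -0.002, 0.001, 0, 0.057, -0.0009, 0.001, -0.002, 0.001, 0, 0.06, -0.0009, 0.001, -0.002, 0.001, 0])

```text
time: 16.25
tcp_pos: [0.609, 0.1226, 0.0843]
orientation: [-2.251, 2.186, -0.001]
wrist_force: [-1.0, 8.6, 8.5]
opening: 0.0249
```

```bash
python3 - <<'E'
from h import *
rel([.6014,.2409,.082],.0285+1.5708); print(observe()["wrist_force"],observe()["ft_torque"])
for n in ["top","scene"]:
    f=grab_frame(n); np.savez(f"{n}10.npz",**f)
    cv2.imwrite(f"pics/{n}10.png",cv2.resize(f["img"][100:190,225:425],None,fx=4,fy=4,interpolation=cv2.INTER_CUBIC) if n=="top" else cv2.resize(f["img"][160:340,255:435],None,fx=3.3,fy=3.3,interpolation=cv2.INTER_CUBIC))
E
```

```text
t 16.25 tcp [0.609  0.1226 0.0843] jawyaw -1.5414 dyaw -0.0009 tilt 0.0038
shift [-0.1185  0.0041  0.0026] turn [-0.002   0.0015  0.0006] dist 0.119 open 0.02490408671879614
[-0.96608191  8.64715246  8.54285304] [1.45861865 0.14195585 0.0120892 ]
```

View pics/top10.png

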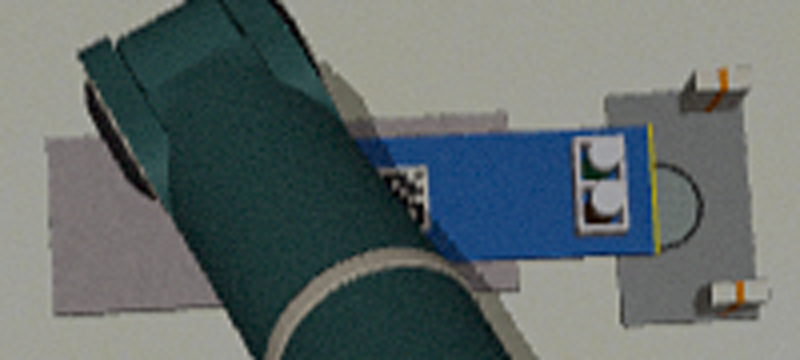

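View pics/scene10.png

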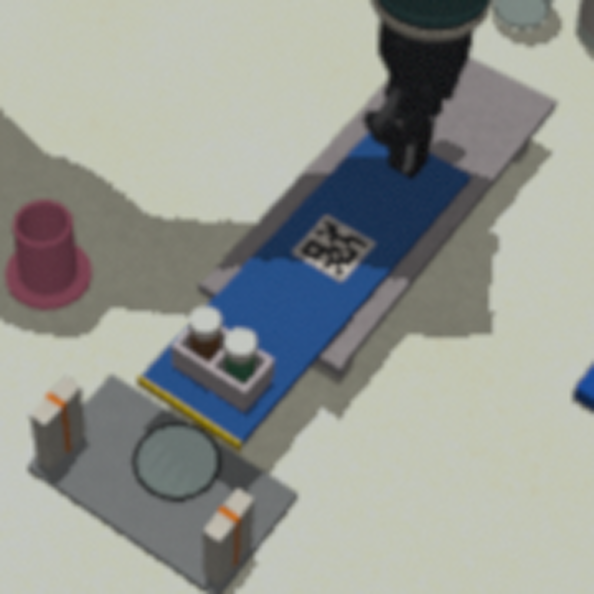

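```bash
cat > m.py <<'E'
from h import *
import sys
ey=np.array([-np.sin(.045),np.cos(.045)]); ex=np.array([ey[1],-ey[0]])
def run(tag,F,Mk):
    mt=[]
    for n in ["top","scene"]:
        f=dict(np.load(f"{n}{tag}.npz")); 
        c=(lambda x,y:((x+.5)/4-.5+225,(y+.5)/4-.5+100)) if n=="top" else (lambda x,y:((x+.5)/3.3-.5+255,(y+.5)/3.3-.5+160))
        a=[onz(f,*c(*p),.07)[:2] for p in F[n]]; b=[onz(f,*c(*p),.078)[:2] for p in Mk[n]]
        hsv=cv2.cvtColor(f["img"],cv2.COLOR_BGR2HSV); H,S,V=hsv[...,0].astype(int),hsv[...,1],hsv[...,2]
        Y=[q for q in blobs((abs(H-26)<7)&(S>100)&(V>70),8) if 250<q[0][0]<430 and q[0][1]>100]
        am,bm=np.mean(a,0),np.mean(b,0); d=a[0]-a[1]
        print(n,"front",am.round(4),"w",np.linalg.norm(d).round(3),"yaw",np.arctan(d[1]/d[0]).round(3),"mark",bm.round(4),"dy",((am-bm)@ey).round(4),"dx",((am-bm)@ex).round(4),"yellow",[(onz(f,*q[0],.07)[:2].round(4).tolist(),q[1]) for q in Y])
MK={"top":[(723,75),(741,285)],"scene":[(57,399),(230,514)]}
E
python3 - <<'E'
from m import *
run(10,{"top":[(652,124),(659,253)],"scene":[(139,379),(239,444)]},MK)
E
```

```text
top front [ 0.6192 -0.1929] w 0.101 yaw 0.029 mark [ 0.6237 -0.2504] dy 0.0576 dx -0.002 yellow [([0.6182, -0.1914], [387, 131, 3, 33, 35])]
scene front [ 0.6193 -0.1936] w 0.098 yaw 0.038 mark [ 0.6198 -0.2498] dy 0.0561 dx 0.0021 yellow [([0.5354, 0.5008], [411, 115, 31, 38, 599]), ([0.6226, -0.1948], [297, 274, 31, 22, 88])]
```

Call:
step_arm(steps=[0.003, 0, 0.001, -0.001, 0.001, 0, 0.009, -0.0002, 0.0015, -0.002, 0.001, 0, 0.017, -0.0003, 0.0015, -0.002, 0.001, 0, 0.025, -0.0005, 0.0015, -0.002, 0.001, 0, 0.033, -0.0006, 0.0015, -0.002, 0.001, 0, 0.041, -0.0008, 0.0015, -0.002, 0.001, 0, 0.047, -0.0009, 0.0015, -0.002, 0.001, 0, 0.05, -0.0009, 0.0015, -0.002, 0.001, 0])

```text
time: 17.15
tcp_pos: [0.6124, 0.0745, 0.0844]
orientation: [-2.252, 2.184, -0.0]
wrist_force: [0.3, 11.8, 13.9]
opening: 0.0254
```

```bash
python3 - <<'E'
from h import *
rel([.6014,.2409,.082],.0285+1.5708); print(observe()["wrist_force"],observe()["ft_torque"])
for n in ["top","scene","wrist"]:
    f=grab_frame(n); np.savez(f"{n}11.npz",**f)
    cv2.imwrite(f"pics/{n}11.png",f["img"] if n=="wrist" else cv2.resize(f["img"][100:190,225:425],None,fx=4,fy=4,interpolation=cv2.INTER_CUBIC) if n=="top" else cv2.resize(f["img"][160:340,255:435],None,fx=3.3,fy=3.3,interpolation=cv2.INTER_CUBIC))
E
```

```text
t 17.15 tcp [0.6124 0.0745 0.0844] jawyaw -1.54 dyaw -0.0023 tilt 0.0042
shift [-0.1667  0.0059  0.0028] turn [-0.0021  0.0018  0.0015] dist 0.167 open 0.025392967901439394
[ 0.32946738 11.84528636 13.85988567] [ 1.9009912   0.19726243 -0.04692563]
```

View pics/top11.png

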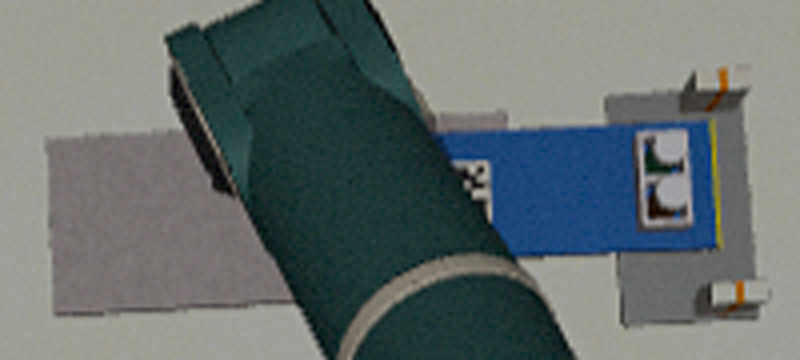

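View pics/scene11.png

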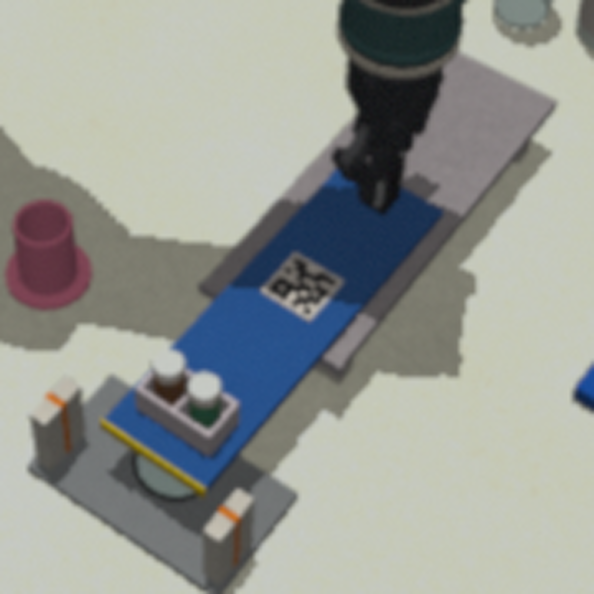

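View pics/wrist11.png

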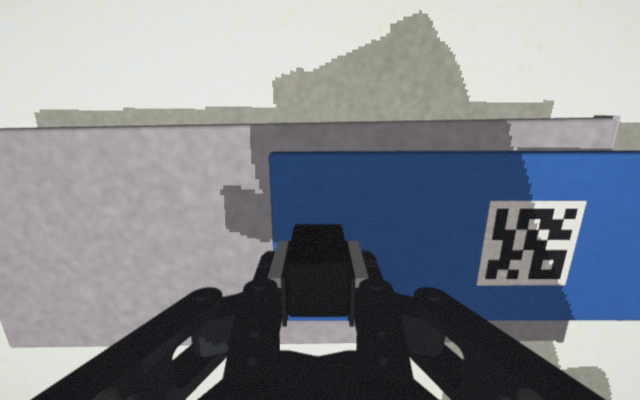

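```bash
python3 - <<'E'
from m import *
run(11,{"top":[(714,118),(722,247)],"scene":[(102,423),(204,491)]},MK)
# precise oranges
for n in ["top","scene"]:
    f=dict(np.load(f"{n}11.npz")); x0,y0,w,h=(385,105,45,75) if n=="top" else (258,265,80,65)
    cv2.imwrite(f"pics/{n}12.png",cv2.resize(f["img"][y0:y0+h,x0:x0+w],None,fx=8 if n=="top" else 9,fy=8 if n=="top" else 9,interpolation=cv2.INTER_CUBIC))
E
```

```text
top front [ 0.6234 -0.2413] w 0.101 yaw 0.033 mark [ 0.6237 -0.2504] dy 0.0091 dx 0.0 yellow [([0.6199, -0.2396], [403, 130, 3, 32, 35])]
scene front [ 0.6238 -0.2421] w 0.099 yaw 0.041 mark [ 0.6198 -0.2498] dy 0.0076 dx 0.0044 yellow [([0.5243, 0.4943], [401, 115, 41, 38, 762]), ([0.625, -0.243], [286, 287, 31, 24, 88])]
```

View pics/top12.png

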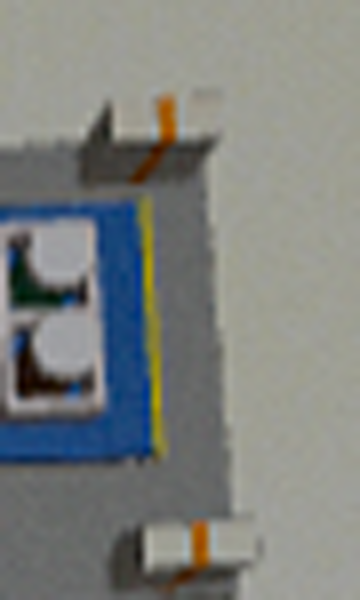

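View pics/scene12.png

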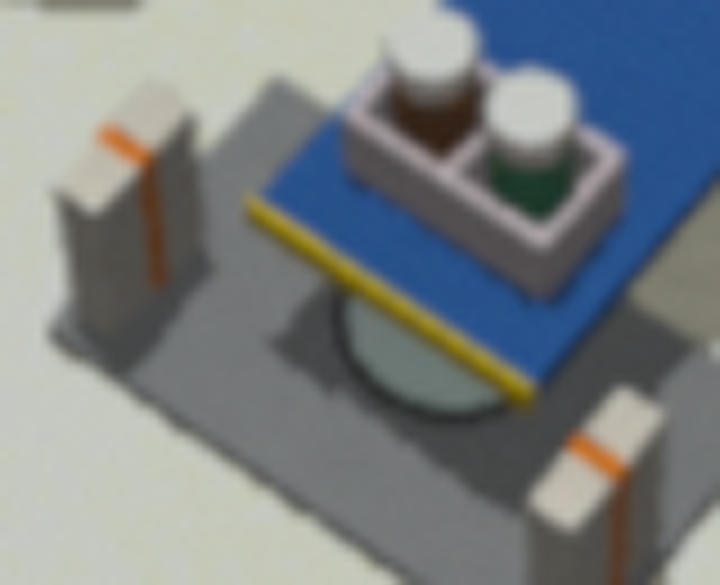

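```bash
python3 - <<'E'
from m import *
T=dict(np.load("top11.npz"));S=dict(np.load("scene11.npz"))
t=lambda x,y:((x+.5)/8-.5+385,(y+.5)/8-.5+105)
s=lambda x,y:((x+.5)/9-.5+258,(y+.5)/9-.5+265)
for nm,f,c,M,Fs in [("T",T,t,[(167,118),(200,543)],[[(150,200),(163,455)],[(145,200),(157,455)]]),("S",S,s,[(126,146),(598,455)],[[(248,196),(536,386)],[(252,213),(529,402)]])]:
    b=np.array([onz(f,*c(*p),.078)[:2] for p in M]); print(nm,"marks",b.round(4),"sep",np.linalg.norm(b[0]-b[1]).round(4))
    for F in Fs:
        a=np.array([onz(f,*c(*p),.07)[:2] for p in F]); print("  front",a.mean(0).round(4),"w",np.linalg.norm(a[0]-a[1]).round(4),"dy",((a.mean(0)-b.mean(0))@ey).round(4),"dx",((a.mean(0)-b.mean(0))@ex).round(4))
E
```

```text
T marks [[ 0.7027 -0.2459]
 [ 0.537  -0.2539]] sep 0.1659
  front [ 0.6226 -0.2413] w 0.1001 dy 0.0085 dx 0.0031
  front [ 0.6226 -0.2391] w 0.1 dy 0.0106 dx 0.0032
S marks [[ 0.5364 -0.2545]
 [ 0.7017 -0.2461]] sep 0.1655
  front [ 0.6216 -0.2392] w 0.102 dy 0.011 dx 0.0031
  front [ 0.6247 -0.2434] w 0.099 dy 0.0066 dx 0.006
```

Call:
step_arm(steps=[0.003, 0, 0.001, -0.001, 0.001, 0, 0.006, -0.0001, 0.001, -0.002, 0.001, 0, 0.009, -0.0002, 0.001, -0.002, 0.001, 0, 0.0105, -0.0002, 0.001, -0.002, 0.001, 0, 0.0105, -0.0002, 0.001, -0.002, 0.001, 0, 0.0105, -0.0002, 0.001, -0.002, 0.001, 0, 0.0105, -0.0002, 0.001, -0.002, 0.001, 0, 0.0105, -0.0002, 0.001, -0.002, 0.001, 0])

```text
time: 18.1
tcp_pos: [0.6136, 0.0653, 0.0843]
orientation: [-2.254, 2.184, 0.0]
wrist_force: [-1.0, 7.0, 9.8]
opening: 0.0254
```

```bash
python3 - <<'E'
from h import *
rel([.6014,.2409,.082],.0285+1.5708); print(observe()["wrist_force"],observe()["ft_torque"])
for n in ["top","scene"]:
    f=grab_frame(n); np.savez(f"{n}13.npz",**f)
    x0,y0,w,h=(385,105,45,75) if n=="top" else (258,265,80,65); k=8 if n=="top" else 9
    cv2.imwrite(f"pics/{n}13.png",cv2.resize(f["img"][y0:y0+h,x0:x0+w],None,fx=k,fy=k,interpolation=cv2.INTER_CUBIC))
    if n=="scene": cv2.imwrite("pics/full13.png",f["img"])
E
```

```text
t 18.1 tcp [0.6136 0.0653 0.0843] jawyaw -1.539 dyaw -0.0033 tilt 0.0029
shift [-0.1759  0.0066  0.0027] turn [-0.0014  0.0014  0.0022] dist 0.176 open 0.025356230673660128
[-1.02928395  7.00910763  9.7552079 ] [ 1.11008824  0.06247744 -0.00362462]
```

View pics/top13.png

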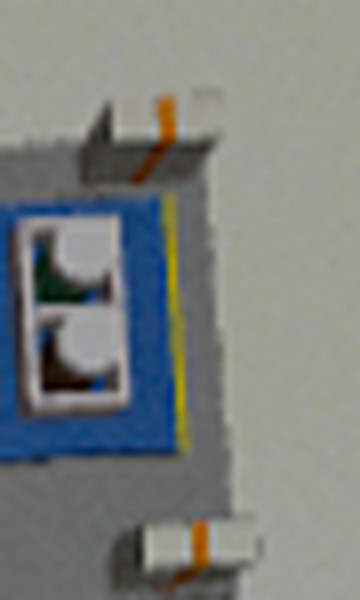

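View pics/scene13.png

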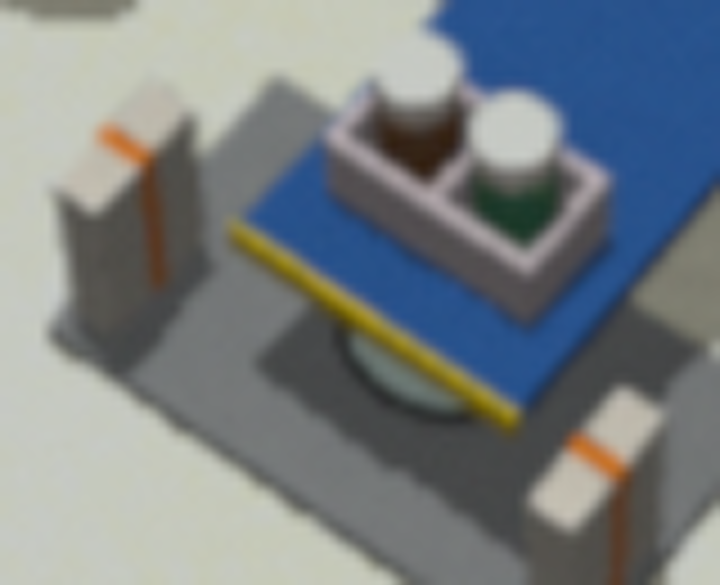

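View pics/full13.png

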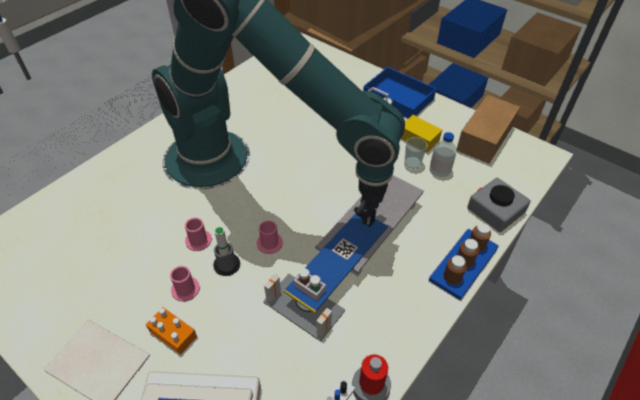

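```bash
python3 - <<'E'
from m import *
T=dict(np.load("top13.npz"));S=dict(np.load("scene13.npz"))
t=lambda x,y:((x+.5)/8-.5+385,(y+.5)/8-.5+105)
s=lambda x,y:((x+.5)/9-.5+258,(y+.5)/9-.5+265)
for nm,f,c,M,Fs in [("T",T,t,[(167,118),(200,543)],[[(176,196),(189,450)],[(164,196),(178,450)]]),("S",S,s,[(126,146),(598,455)],[[(232,219),(522,408)],[(232,237),(516,430)]])]:
    b=np.array([onz(f,*c(*p),.078)[:2] for p in M])
    for F in Fs:
        a=np.array([onz(f,*c(*p),.07)[:2] for p in F]); print(nm,"  front",a.mean(0).round(4),"w",np.linalg.norm(a[0]-a[1]).round(4),"dy",((a.mean(0)-b.mean(0))@ey).round(4),"dx",((a.mean(0)-b.mean(0))@ex).round(4),"yaw",np.arctan((a[1]-a[0])[1]/(a[1]-a[0])[0]).round(3))
print("post-based front",.0653-.315*np.cos(.033))
E
```

```text
T   front [ 0.6243 -0.2513] w 0.0997 dy -0.0016 dx 0.0043 yaw 0.022
T   front [ 0.6243 -0.2469] w 0.0997 dy 0.0028 dx 0.0046 yaw 0.026
S   front [ 0.623  -0.2473] w 0.1018 dy 0.0028 dx 0.0041 yaw 0.053
S   front [ 0.6265 -0.2526] w 0.1008 dy -0.0027 dx 0.0073 yaw 0.035
post-based front -0.24952849806464814
```

```bash
python3 - <<'E'
from h import *
s=observe();print(s["time"],s["tcp_pos"],abs(s["qvel"]).max(),s["wrist_force"],s["opening"])
f=grab_frame("scene");hsv=cv2.cvtColor(f["img"],cv2.COLOR_BGR2HSV); H,S,V=hsv[...,0].astype(int),hsv[...,1],hsv[...,2]
for b in blobs((abs(H-65)<18)&(S>110)&(V>50),20): print(b,onz(f,*b[0],.156))
s=observe();print(s["time"],s["tcp_pos"],s["wrist_force"])
print(close_job())
E
```

```text
18.2 [0.61366498 0.06529318 0.08436217] 0.0011098621030516539 [-0.92788127  7.79855204 10.30662576] 0.025118951868194118
([218.7, 229.9], [216, 228, 7, 5, 28]) [ 0.36438292 -0.26034621  0.156     ]
18.25 [0.61361108 0.06526264 0.08433217] [-1.1159532   6.33651262  8.99746501]
the job is handed in; nothing more can be done
None
```

I finished the whole task in about 18 s of the 72 s allowed and handed it in while still holding the plank. The hand-in reports no verdict.

- **Scan:** I took the scanner from the grey holder and held it vertical over the label centre, its tip about 5 cm above, for about 2.5 s.
- **Scanner back:** It went back to the holder floor before I let go. At the last check it stood upright, with its top within 1 mm of the holder's centre.
- **Plank:** Gripping the post at 60 N and pressing down about 10 N, I slid the plank about 176 mm out between the uprights.

**Last checks:**
- **Front edge:** The four readings from the two cameras put it −2.7 to +2.8 mm from the orange marks, depending on which side of the yellow strip I took. The post position says about 0 mm. All are inside the 7 mm limit.
- **Position in the gauge:** The plank sat about 4 mm off-centre, leaving roughly 20 mm clear on each side. It was within about 0.02 rad of straight.
- **Flat and still:** The tool's tilt was 0.003 rad, the post height had not changed and the arm was still.
- **Vials and bystanders:** Both vials were in the rack, and nothing in view had been disturbed. The arm hid part of the table in the final picture.

The two cameras disagreed by up to about 4 mm on the front edge, so that position is only known to about ±3 mm.

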